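# Clamp a thin-walled tube in the pipe vice by feel

### The arm

A 7-joint arm with a two-finger parallel gripper is mounted at the origin on a cart in front of the work surface, level with it; the furniture and walls round the work are solid. World frame = base frame: x ahead of the robot, y to its left, z up, the work surface at z = 0. Lengths are in m, angles in degrees, forces in N, time in s.
With the tool pointing down it reaches from about 0.425 to 0.875 m from the base axis. Payload 4.7 kg.
Tool frame: the origin (TCP) lies at the very end of the fingers, on their centre line; the grasp point (between the pads) lies 19 mm behind it; z points along the fingers, y is the direction in which the jaws open and shut (so a half turn about z gives the same grasp; the last joint's range is limited). The gripper opens to 87 mm and grips with 3 to 60 N. Pads are 19 mm wide; open, the fingers measure 117 mm over their backs; the gripper's body (75 mm by 190 mm) begins 51 mm behind the grasp point.
Start: joints at [72.141, 18.392, -4.016, 83.108, 1.295, 78.541, -3.26], TCP at [0.208, -0.616, 0.223] pointing down, gripper open.
Joint ranges: [-163.93, 163.93], [-17.29, 119.83], [-79.2, 71.16], [3.27, 140.29], [-89.18, 269.18], [5.43, 117.66], [-154.24, 154.24]. Speed limits (degrees/s): [147.25, 147.25, 180, 180, 180, 180, 180].

### API

Orientations are given as [roll, pitch, yaw] about the fixed x, y, z axes, in that order (R = Rz(yaw) Ry(pitch) Rx(roll)).
In Python, from cell import * gives the robot as it stands.
- The arm moves only by the tool drive_tool, never from a script. Its argument "moves" is text: rows parted by semicolons, each of 5 numbers parted by spaces: the shift along the tool's x, y, z in m, then the turn about the tool's z in degrees, then the gripper's target within -1 to 1 (fully open at 1, half-way at 0, shut at -1). In form: x y z yaw fingers; .... A call has exactly 8 rows; each row is the pose to reach, as a shift and turn from the pose commanded when the call began, along the tool's axes at that moment; what a row does not reach only later rows make up. A row lasts 1/10 s, in which the tool goes at most 50 mm and 8.59 degrees, less where a joint would pass 70% of its speed; a pose out of reach is approached as far as the arm can. A call with a gripper value outside its range is refused whole. The fingers move at their own pace and stop on an object; "grip_force" is the grip in N (left out, the last holds). Time passes only in rows, so rows that repeat a pose let the fingers close, or fill a call up. It gives the time, the measured TCP pose, the force and the opening at its end, in the units of the state.
- get_obs(): the state, without advancing time (a new reading comes with each control period).
- read_camera(name): name is "side" or "top"; returns (picture, depth): 384x512x3 uint8, red, green, blue; 384x512 float32, m along the optical axis (not along the pixel's ray), 0 where there is no reading.
- calibration(name): a dict with "intrinsics" (3x3 intrinsics, pixels), "k1" (the pictures are not rectified: a ray, as slopes to the right and down, at radius r is drawn at 1 + k1 r^2 times it, then the intrinsics apply), "cam_to_world" (4x4, takes a point from camera to world coordinates). Camera axes: x right, y up, looking along -z (the intrinsics and any distortion apply to the point x, -y, -z); pixel columns grow to the right and rows downward; lengths in m; the calibration is good to about 2 mm. A picture is of the moment at which its call begins. calibration takes no time and is no camera call.
- sign_off(): hands the job in, once; it reports no verdict.
Trained networks look in the newest picture that a camera, given by its name, has taken for a name from the list of things; names that differ only in an ending like _2 or _b are one class to them, and where a whole thing is asked for, a point or a joint stands for the part that bears it (a point fixed in the world has none). Each returns a list of dicts, best first, with "conf" (0 to 1); they miss things now and then, are a little off and sometimes report something else, mostly with a low value. They report only what shows in the picture. A call takes as long as a camera call.
- search_frame(camera, name): "uv" ([column, row] in pixels, amid what is visible of it).
- pinpoint(camera, name): "uv" ([column, row] in pixels: a listed point, or the origin of a listed thing).
The state is a dict: "time_s": time; "qpos": joint angles; "joint_velocities": joint speeds; "effort": joint torques, N m; "tool_pos": TCP position; "tool_rot": TCP orientation; "force": force on the tool from outside, world axes, zero at the start; "wrist_torque": the same for the moment, N m; "grip_width": finger opening in m.
Only numpy, scipy, OpenCV 4.12 (cv2) and the standard library are available. Lean on these libraries where they do the work, as an engineer would, in place of code of your own. Each camera call takes 0.05 s, during which the arm holds its last target. There are 200 camera calls.

### The job

Lay the copper tube lengthwise in the pipe vice, down in the V of its bed and roughly in the middle so that it sticks out on both sides for sawing. Then turn the T handle clockwise, by feel, until the jaw has closed on the tube and the resistance has clearly risen, so that the tube is clamped firmly; stop there, for the thin wall dents if the screw is forced further. Let go of everything, and leave the tools round about where they lie.

Things in the scene. Friction and masses are not known exactly. Their poses are not given: they have to be found in the camera images.
- tube_center (a point): Centre of the loose copper tube, on its axis half-way along. The tube is a plain round pipe, 28 mm outside diameter, 190 mm long, 0.15 to 0.3 kg, thin wall. It starts lying flat on the bench to the right of the vice (axis 14 mm above the bench). The y axis of this point runs along the tube.
- tube: The same tube; this origin lies on its surface, 14 mm below the axis at the start (half-way along). Use tube_center for grasping.
- vice_seat (a point): In the pipe vice (bolted down, grey, 136 x 96 mm base, 190 mm tall): where the tube's axis passes the screw's axis when it lies in the V bed, 60 mm above the bench. y runs along the V, x across, z up. The steel bed is 60 mm long in y; an arched yoke stands across it, legs 21 mm thick at x = -46 and +46 mm, top at 150 mm. The tube must be fed in along y, from either side.
- vice_spindle: All that rises and falls with the vice's upright screw: the T handle on top and, under the yoke, the upper jaw (an upside-down V block 50 x 52 mm that does not turn). Origin on the screw's axis at the height of the T bar, z up. At the start the jaw stands somewhere between 3 and 5.7 mm clear above a tube lying in the bed.
- tbar_end_a (a point): Centre of one ball end (17 mm) of the T handle: a level steel bar 10 mm thick on top of the upright screw, about 175 mm above the bench, 64 mm from the screw's axis. At the start the bar lies within about 0.7 rad of the vice's x. Clockwise from above closes the vice: handle and jaw sink 12 mm a turn; 0.25 to 0.5 turn closes the gap.
- tbar_end_b (a point): Centre of the opposite ball end, 128 mm from the first; the screw's axis is half-way between, under a head 21 mm thick. The screw's own drag is about 0.2 N m; let go, it gives back a little and holds about 90 N at most. Once the jaw bears on the tube the torque rises by about 1 N m a radian: firm is 0.12 to 0.42 N m above the drag (60 to 220 N on the tube); 230 N dents it. On a bar held still the drag is felt only in part or not at all.
- nippers: Blue-handled pliers lying on the bench behind the vice, 63 x 185 x 14 mm; a bystander. Origin at the centre of its underside.
- cutter: Pipe shears with red and black handles, 66 x 199 x 18 mm, lying to the left of the vice; a bystander. Origin at the centre of its underside.

How it is judged:
By the outcome, as a careful person would: the job done as asked, in the order asked, and still so for the second after the job is handed in, with the robot touching nothing.
It also fails if it takes over 70 s, if anything falls off the work surface, if the arm or the gripper's body presses on something with over 40 N, if the wrist force passes 120 N, or if a joint passes its speed limit or range.

## Working session

There is one attempt and no reset: what is moved stays moved. The work goes in short steps, Python scripts to look and compute and a tool call to move; the robot and the scene stay as the last step left them, time stands still between calls to the robot, and variables do not carry over. Pictures are saved under pics/ and viewed, about 8 in all and at most 12, crops included, and the job is handed in when it is done.

Besides the shell and the picture viewer there is one more tool, called after ">>>" as a command line: name --argument value ..., lists and objects as JSON in quotes. drive_tool: Moves the arm, as the interface text tells. Its arguments: {"type":"object","properties":{"moves":{"type":"string"},"grip_force":{"type":"number"}},"required":["moves"]}

```bash
mkdir -p pics; ls; cat > h.py <<'E'
from cell import *
import numpy as np, cv2
from scipy.spatial.transform import Rotation as R
def ray(cam,uv):
    c=calibration(cam);K=np.array(c["intrinsics"]);T=np.array(c["cam_to_world"])
    xd=(uv[0]-K[0,2])/K[0,0];yd=(uv[1]-K[1,2])/K[1,1]
    rd=np.hypot(xd,yd);r=rd
    for _ in range(30): r=rd/(1+c["k1"]*r*r)
    s=r/rd if rd>0 else 1
    return T[:3,3],T[:3,:3]@np.array([xd*s,-yd*s,-1.])
def atz(cam,uv,z):
    o,d=ray(cam,uv);return o+d*(z-o[2])/d[2]
def atd(cam,uv,dep):
    o,d=ray(cam,uv);return o+d*dep
def tri(uv1,uv2):
    o1,d1=ray("top",uv1);o2,d2=ray("side",uv2)
    s=np.linalg.lstsq(np.c_[d1,-d2],o2-o1,rcond=None)[0]
    a,b=o1+d1*s[0],o2+d2*s[1];return (a+b)/2,np.linalg.norm(a-b)
def cloud(cam,dep):
    c=calibration(cam);K=np.array(c["intrinsics"]);T=np.array(c["cam_to_world"])
    v,u=np.mgrid[0:dep.shape[0],0:dep.shape[1]]
    xd=(u-K[0,2])/K[0,0];yd=(v-K[1,2])/K[1,1];rd=np.hypot(xd,yd);r=rd.copy()
    for _ in range(30): r=rd/(1+c["k1"]*r*r)
    s=np.where(rd>0,r/np.maximum(rd,1e-9),1)
    P=np.stack([xd*s,-yd*s,-np.ones_like(xd)],-1)*dep[...,None]
    return P@T[:3,:3].T+T[:3,3]
def save(n,im,box=None,k=1):
    if box: im=im[box[1]:box[3],box[0]:box[2]]
    cv2.imwrite("pics/"+n,cv2.resize(im[...,::-1],None,fx=k,fy=k,interpolation=cv2.INTER_CUBIC))
E
python3 - <<'E'
from h import *
np.set_printoptions(precision=4,suppress=True)
ims=[]
for c in("top","side"):
    im,d=read_camera(c);ims.append(im);np.save(c+"0.npy",d)
    print(c,np.array(calibration(c)["cam_to_world"]),calibration(c)["intrinsics"][0])
    for n,z in(("tube_center",.014),("vice_seat",.06),("vice_spindle",.175),("tbar_end_a",.175),("nippers",0),("cutter",0)):
        for r in pinpoint(c,n)[:3]: print(c,n,r,atz(c,r["uv"],z))
save("a_top.png",ims[0],k=1.5);save("a_side.png",ims[1],k=1.5)
print(get_obs())
E
```

```text
pics
top [[ 0.0292  0.9926 -0.1175  0.4059]
 [-0.9996  0.0296  0.0015  0.0096]
 [ 0.005   0.1174  0.9931  1.0356]
 [ 0.      0.      0.      1.    ]] [354.3273   0.     261.2237]
top tube_center {'uv': [355.5, 204.2], 'conf': 0.89} [ 0.4942 -0.2674  0.014 ]
top vice_seat {'uv': [227.2, 202.5], 'conf': 0.91} [0.4846 0.1011 0.06  ]
top vice_spindle {'uv': [226.9, 199.6], 'conf': 0.64} [0.4824 0.0914 0.175 ]
top tbar_end_a {'uv': [219.5, 171.2], 'conf': 0.7} [0.552  0.1125 0.175 ]
top tbar_end_a {'uv': [235.9, 222.6], 'conf': 0.64} [0.4271 0.0673 0.175 ]
top nippers {'uv': [280.0, 153.1], 'conf': 0.93} [ 0.6418 -0.0447  0.    ]
top cutter {'uv': [148.7, 188.1], 'conf': 0.95} [0.525  0.3418 0.    ]
side [[-0.9999  0.0062  0.0112  0.5265]
 [ 0.0063 -0.52    0.8541  0.8791]
 [ 0.0111  0.8541  0.52    0.641 ]
 [ 0.      0.      0.      1.    ]] [393.983   0.    252.168]
side tube_center {'uv': [238.8, 197.6], 'conf': 0.74} [ 0.554  -0.1544  0.014 ]
side tube_center {'uv': [256.8, 181.6], 'conf': 0.5} [ 0.4971 -0.2566  0.014 ]
side vice_seat {'uv': [263.6, 232.5], 'conf': 0.6} [0.4867 0.0878
[... 426 characters left out ...]
conf': 0.91} [0.5276 0.3406 0.    ]
side cutter {'uv': [267.0, 193.2], 'conf': 0.21} [ 0.4651 -0.2057  0.    ]
side cutter {'uv': [258.6, 181.6], 'conf': 0.18} [ 0.4904 -0.282  -0.    ]
{'time_s': 0.7, 'qpos': array([72.14  , 18.3907, -4.0156, 83.1071,  1.2936, 78.543 , -3.2604]), 'joint_velocities': array([ 0.0116,  0.0908, -0.0087,  0.1406, -0.0199, -0.044 , -0.0463]), 'effort': array([  0.0004, -49.0948,  -0.4025, -31.2706,  -0.0636,   0.0335,
         0.    ]), 'tool_pos': array([ 0.208 , -0.6158,  0.2226]), 'tool_rot': array([179.9956,   0.0016,  18.6676]), 'force': array([-0.5168,  1.0491,  0.4099]), 'wrist_torque': array([-0.0196,  0.0205,  0.0261]), 'grip_width': 0.08693198518645373}
```

View pics/a_top.png

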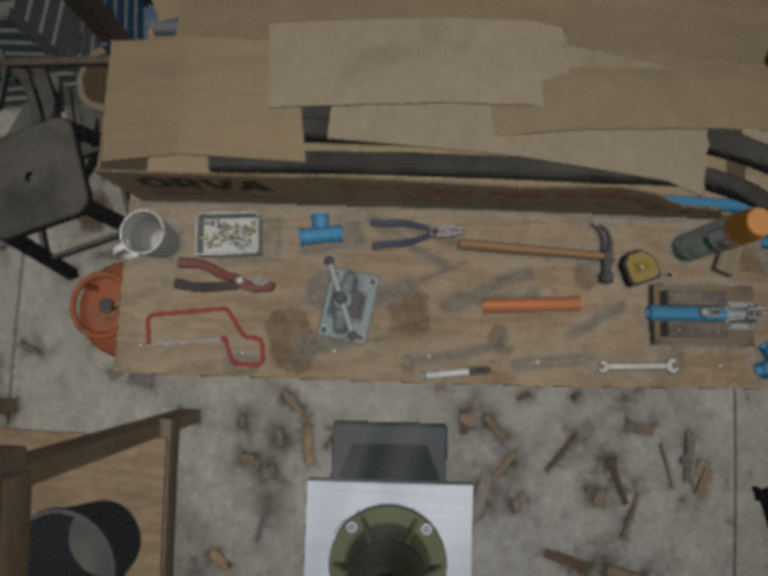

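View pics/a_side.png

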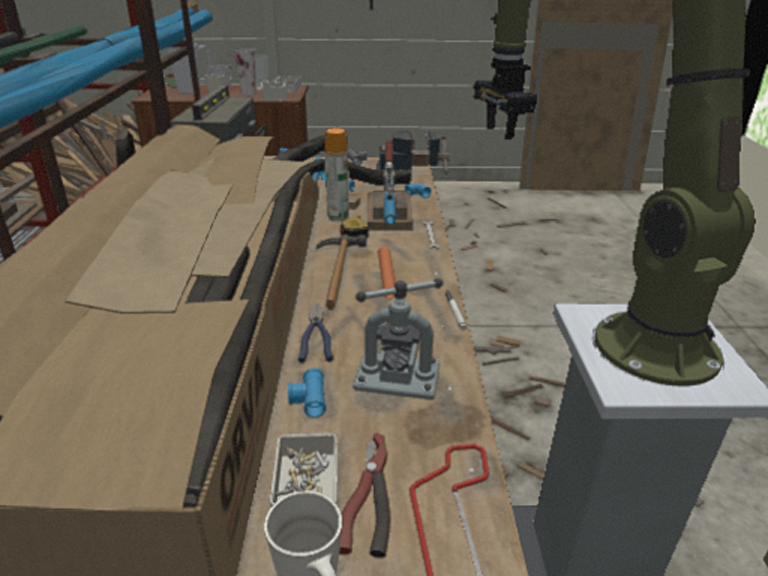

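```bash
python3 - <<'E'
from h import *
np.set_printoptions(precision=4,suppress=True)
P=cloud("top",np.load("top0.npy"))
x,y,z=P[...,0],P[...,1],P[...,2]
def pca(m,n):
    Q=P[m];c=Q.mean(0);w,V=np.linalg.eigh(np.cov(Q[:,:2].T));a=V[:,1]
    t=(Q[:,:2]-c[:2])@a;s=(Q[:,:2]-c[:2])@V[:,0]
    print(n,len(Q),c,"dir",np.degrees(np.arctan2(a[1],a[0])),"ext",t.min(),t.max(),s.min(),s.max(),"midcentre",c[:2]+a*(t.min()+t.max())/2, Q[:,2].max())
pca((abs(x-.49)<.13)&(abs(y+.267)<.13)&(z>.015)&(z<.06),"tube")
near=(abs(x-.485)<.12)&(abs(y-.1)<.12)
pca(near&(z>.163)&(z<.2),"tbar")
pca(near&(z>.13)&(z<.158),"yoketop")
pca(near&(z>.005)&(z<.03),"base")
Q=P[near&(z>.005)&(z<.03)][:,:2].astype(np.float32);print(cv2.minAreaRect(Q))
E
```

```text
tube 1148 [ 0.5465 -0.2601  0.0238] dir 91.09707546770728 ext -0.13780353433775 0.12479232232138283 -0.07527713659319239 0.18207284034581667 midcentre [ 0.5466 -0.2666] 0.03215821437933575
tbar 292 [0.4846 0.0907 0.1806] dir -160.2638435850628 ext -0.07264213755536977 0.07059663726750662 -0.010116656238170643 0.009857492054675506 midcentre [0.4856 0.0911] 0.19063135099223072
yoketop 143 [0.486  0.0895 0.1401] dir 165.84852685226923 ext -0.03497107616978872 0.03726880808658939 -0.017896243804635285 0.01537537664869111 midcentre [0.4849 0.0898] 0.15228253627843058
base 802 [0.4873 0.0863 0.0146] dir 163.99656901340484 ext -0.13816186481201603 0.07391490812727453 -0.13746019114823985 0.11009796107728459 midcentre [0.5181 0.0774] 0.02994658850277032
((0.5047605633735657, 0.09852994233369827), (0.20037779211997986, 0.2307160645723343), 0.009932204149663448)
```

The top view shows the orange tube at about (530,305) in the enlarged picture, with its axis nearly along world y. The vice is at (348,305), turned about -15°, and the T bar runs from (328,260) to (355,337). The side view agrees. I'll refine the tube and vice angles next.

```bash
python3 - <<'E'
from h import *
np.set_printoptions(precision=4,suppress=True)
im,d=read_camera("top");P=cloud("top",d)
hsv=cv2.cvtColor(im,cv2.COLOR_RGB2HSV)
m=((hsv[...,0]<14)&(hsv[...,1]>130)&(hsv[...,2]>90)).astype(np.uint8)
m[:, :300]=0;m[:,420:]=0;m[:180]=0;m[230:]=0
c=max(cv2.findContours(m,0,2)[0],key=cv2.contourArea)
(r0,r1,r2)=cv2.minAreaRect(c);print(r0,r1,r2)
b=cv2.boxPoints((r0,r1,r2));
W=np.array([atz("top",p,.014)[:2] for p in b]).astype(np.float32);print("tube",cv2.minAreaRect(W))
vx,vy,x0,y0=cv2.fitLine(np.argwhere(m)[:,::-1].astype(np.float32),2,0,.01,.01).ravel()
A=atz("top",(x0-40*vx,y0-40*vy),.018);B=atz("top",(x0+40*vx,y0+40*vy),.018);print("dir",np.degrees(np.arctan2(*(B-A)[1::-1])))
x,y,z=P[...,0],P[...,1],P[...,2]
q=((abs(x-.485)<.1)&(abs(y-.09)<.09)&(z>.007)&(z<.025)).astype(np.uint8)
q=cv2.morphologyEx(q,cv2.MORPH_OPEN,np.ones((2,2)))
n,l,s,_=cv2.connectedComponentsWithStats(q)
Q=[P[l==i] for i in range(1,n) if s[i,4]>25]
Q=np.concatenate(Q);print(len(Q),np.percentile(Q[:,2],[5,50,95]),"base",cv2.minAreaRect(Q[:,:2].astype(np.float32)))
print("zmin tbl",np.median(z[(abs(x-.49)<.03)&(abs(y+.12)<.03)]))
q=(abs(x-.485)<.1)&(abs(y-.09)<.1)&(z>.07)&(z<.155)
Q=P[q];print("yoke",cv2.minAreaRect(Q[:,:2].astype(np.float32)))
t=P[(abs(x-.485)<.1)&(abs(y-.09)<.1)&(z>.165)];print("tbar",cv2.minAreaRect(t[:,:2].astype(np.float32)),np.percentile(t[:,2],[5,50,95]))
save("b.png",im,(185,160,400,245),3.6)
E
```

```text
(354.0195007324219, 202.6243896484375) (7.683749198913574, 64.15618133544922) 88.21009063720703
tube ((0.4987272620201111, -0.2638006806373596), (0.022546138614416122, 0.1901172697544098), 3.34901762008667)
dir -86.76638115823621
696 [-0.0003  0.0138  0.0987] base ((0.4783839285373688, 0.06671176105737686), (0.1387650966644287, 0.13542276620864868), 79.44657135009766)
zmin tbl -0.00035466225113589545
yoke ((0.48471492528915405, 0.09154918789863586), (0.05233887955546379, 0.11161172389984131), 79.64506530761719)
tbar ((0.4686177670955658, 0.0797763243317604), (0.18222245573997498, 0.04681535065174103), 33.80672073364258) [0.1778 1.0356 1.0356]
```

View pics/b.png

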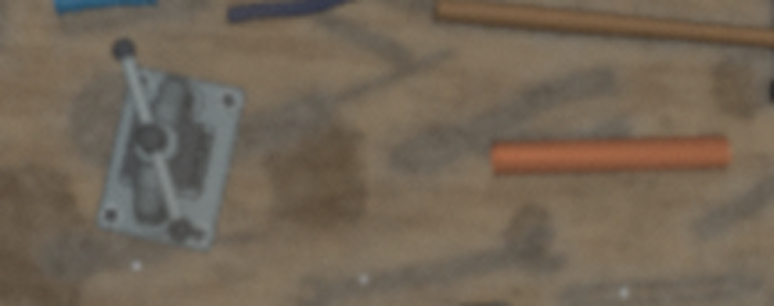

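The crop shows the vice base corners at (138,68), (243,93), (212,248) and (98,222). The bar's balls are at (123,48) and (181,230), and the tube runs from (493,158) to (730,150).

```bash
python3 - <<'E'
from h import *
np.set_printoptions(precision=4,suppress=True)
f=lambda u,v,z:atz("top",(u/3.6+185-.36,v/3.6+160-.36),z)
for z in(.012,.016):
    c=np.array([f(*p,z)[:2] for p in((138,68),(243,93),(212,248),(98,222))])
    e=[(c[(i+1)%4]-c[i]) for i in range(4)]
    print("base",c.mean(0),[(np.linalg.norm(v),np.degrees(np.arctan2(v[1],v[0]))) for v in e])
a,b=f(123,48,.175),f(181,230,.175);print("bar",(a+b)/2,np.linalg.norm(a-b),np.degrees(np.arctan2(*(a-b)[1::-1])))
a,b=f(493,158,.014),f(730,150,.014);print("tube",(a+b)/2,np.linalg.norm(a-b),np.degrees(np.arctan2(*(a-b)[1::-1])))
print("seat tri",tri((227.2,202.5),(263.6,232.5)))
E
```

```text
base [0.4865 0.0898] [(np.float64(0.08771187462284413), np.float64(-101.79133494997713)), (np.float64(0.1272077890966823), np.float64(170.61199609268715)), (np.float64(0.09375332487975228), np.float64(78.9894952108138)), (np.float64(0.12837543248391095), np.float64(-12.10306280691855))]
base [0.4862 0.0895] [(np.float64(0.08736912087463443), np.float64(-101.7913349499771)), (np.float64(0.12671069623779824), np.float64(170.61199609268715)), (np.float64(0.09338696281477725), np.float64(78.9894952108138)), (np.float64(0.12787377679759596), np.float64(-12.10306280691854))]
bar [0.4862 0.0918 0.175 ] 0.13045691655554745 19.872176951900094
tube [ 0.4993 -0.2651  0.014 ] 0.1946419991698135 93.52387122326539
seat tri (array([0.4856, 0.1001, 0.0688]), np.float64(0.0034305573193346606))
```

```bash
cat >> h.py <<'E'
def rel(base,tgts):
    """base=(x,y,z,yaw) commanded; prints rows for tool axes"""
    Rb=R.from_euler("xyz",[180,0,base[3]],degrees=True).as_matrix()
    for t in tgts:
        s=Rb.T@(np.array(t[:3])-base[:3]); print("%.4f %.4f %.4f %.2f"%(*s,-(t[3]-base[3])))
def st():
    o=get_obs();print({k:np.round(o[k],4) for k in("time_s","qpos","tool_pos","tool_rot","force","wrist_torque","grip_width")})
E
python3 - <<'E'
from h import *
rel((.208,-.616,.2226,18.67),[(.5033,-.3394,.12,93.3)])
rel((.5033,-.3394,.12,93.3),[(.5033,-.3394,.004,93.3)])
E
```

```text
0.3683 -0.1675 0.1026 -74.63
0.0000 -0.0000 0.1160 -0.00
```

>>> drive_tool --moves "0.05 -0.022 0 -8.5 1; 0.1 -0.045 0 -17 1; 0.15 -0.068 0 -25.5 1; 0.2 -0.09 0.02 -34 1; 0.25 -0.113 0.04 -42.5 1; 0.295 -0.134 0.06 -51 1; 0.333 -0.152 0.08 -59.5 1; 0.3683 -0.1675 0.1026 -68 1" --grip_force 50

```text
time_s: 1.55
tool_pos: [0.4887, -0.3532, 0.1319]
tool_rot: [179.9, 0.1, 87.0]
force: [0.3, -0.4, -0.4]
grip_width: 0.0869
```

>>> drive_tool --moves "0 0 0 -6.6 1; 0 0 0.02 -6.6 1; 0 0 0.05 -6.6 1; 0 0 0.08 -6.6 1; 0 0 0.1 -6.6 1; 0 0 0.115 -6.6 1; 0 0 0.116 -6.6 1; 0 0 0.116 -6.6 1"

```text
time_s: 2.35
tool_pos: [0.4873, -0.3547, 0.0161]
tool_rot: [180.0, 0.0, 93.3]
force: [-0.3, -0.0, -0.1]
grip_width: 0.0868
```

```bash
python3 - <<'E'
from h import *
st(); im,d=read_camera("side");save("c.png",im,(190,100,330,260),3.5)
E
```

```text
{'time_s': np.float64(2.35), 'qpos': array([ 52.8026,  24.9566, -23.3512, 101.4431,  11.6474,  55.9451,
        28.1159]), 'tool_pos': array([ 0.4873, -0.3547,  0.0161]), 'tool_rot': array([1.799753e+02, 1.890000e-02, 9.326880e+01]), 'force': array([-0.2745, -0.0158, -0.0993]), 'wrist_torque': array([-0.0991, -0.1128,  0.014 ]), 'grip_width': np.float64(0.0868)}
```

View pics/c.png

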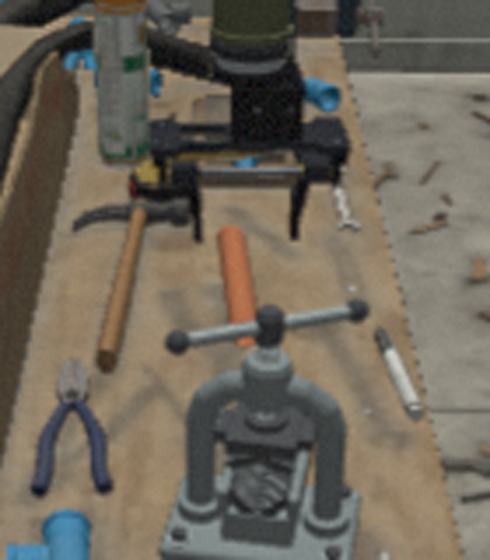

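The fingers straddle the tube's far end (crop 195–300, 240) but sit about 15 mm short, because the rows were capped. I'll correct that and close.

>>> drive_tool --moves "0.014 0.017 0.005 0 1; 0.0145 0.017 0.0125 0 1; 0.0145 0.017 0.0125 0 1; 0.0145 0.017 0.0125 0 -1; 0.0145 0.017 0.0125 0 -1; 0.0145 0.017 0.0125 0 -1; 0.0145 0.017 0.0125 0 -1; 0.0145 0.017 0.0125 0 -1" --grip_force 50

```text
time_s: 3.2
tool_pos: [0.503, -0.3393, 0.0033]
tool_rot: [180.0, 0.0, 93.2]
force: [0.2, -1.5, 0.2]
grip_width: 0.0551
```

>>> drive_tool --moves "0 0 0 0 -1; 0 0 0 0 -1; 0 0 -0.02 0 -1; 0 0 -0.05 0 -1; 0 0 -0.08 0 -1; 0 0 -0.1 0 -1; 0 0 -0.1 0 -1; 0 0 -0.1 0 -1"

```text
time_s: 4.0
tool_pos: [0.503, -0.3391, 0.103]
tool_rot: [180.0, 0.0, 93.3]
force: [0.1, -0.4, -0.4]
grip_width: 0.001
```

```bash
python3 - <<'E'
from h import *
np.set_printoptions(precision=4,suppress=True)
st(); im,d=read_camera("top");save("d1.png",im,(300,130,440,260),3);P=cloud("top",d)
hsv=cv2.cvtColor(im,cv2.COLOR_RGB2HSV)
m=(hsv[...,0]<14)&(hsv[...,1]>120)&(hsv[...,2]>80);m[:,:300]=0;m[:,420:]=0;m[:150]=0;m[240:]=0
Q=P[m];Q=Q[Q[:,2]>.05];c=Q.mean(0);w,V=np.linalg.eigh(np.cov(Q.T));a=V[:,2];t=(Q-c)@a
print(len(Q),c,a,"yaw",np.degrees(np.arctan2(a[1],a[0])),"pitch",np.degrees(np.arcsin(a[2])),c+a*t.min(),c+a*t.max())
E
```

```text
{'time_s': np.float64(4.0), 'qpos': array([ 52.1613,  19.8856, -24.9569,  97.042 ,   9.1273,  65.066 ,
        27.9197]), 'tool_pos': array([ 0.503 , -0.3391,  0.103 ]), 'tool_rot': array([179.9964,   0.0243,  93.2671]), 'force': array([ 0.1487, -0.3732, -0.3824]), 'wrist_torque': array([-0.0152, -0.0248,  0.0114]), 'grip_width': np.float64(0.001)}
9 [ 0.4697 -0.2369  0.3544] [-0.088   0.3388  0.9367] yaw 104.5651551676154 pitch 69.51088524823464 [ 0.4931 -0.327   0.1053] [0.4057 0.0095 1.0356]
```

The fingers close at only about 60 mm/s, so I lifted too early. I'll re-open and find the tube again.

>>> drive_tool --moves "0 0 0 0 1; 0 0 0 0 1; 0 0 0 0 1; 0 0 0 0 1; 0 0 0 0 1; 0 0 0 0 1; 0 0 0 0 1; 0 0 0 0 1"

```text
time_s: 4.85
tool_pos: [0.5032, -0.3391, 0.1032]
tool_rot: [180.0, 0.0, 93.3]
force: [0.6, -0.0, 0.2]
grip_width: 0.057
```

```bash
python3 - <<'E'
from h import *
np.set_printoptions(precision=4,suppress=True)
st(); im,d=read_camera("top");save("d1.png",im,(290,140,430,250),4)
hsv=cv2.cvtColor(im,cv2.COLOR_RGB2HSV)
m=((hsv[...,0]<14)&(hsv[...,1]>130)&(hsv[...,2]>80)).astype(np.uint8);m[:,:290]=0;m[:,430:]=0;m[:140]=0;m[250:]=0
for c in cv2.findContours(m,0,2)[0]:
    if cv2.contourArea(c)>40:
        b=cv2.boxPoints(cv2.minAreaRect(c));print(cv2.minAreaRect(np.array([atz("top",p,.014)[:2] for p in b],np.float32)))
E
```

```text
{'time_s': np.float64(4.85), 'qpos': array([ 52.1644,  19.8921, -24.9607,  97.0091,   9.1165,  65.0978,
        27.9292]), 'tool_pos': array([ 0.5032, -0.3391,  0.1032]), 'tool_rot': array([179.9949,   0.0118,  93.2679]), 'force': array([ 0.6229, -0.0215,  0.1871]), 'wrist_torque': array([-0.0189, -0.1381,  0.0255]), 'grip_width': np.float64(0.057)}
((0.49855828285217285, -0.26381126046180725), (0.02238415740430355, 0.19014327228069305), 3.466503143310547)
```

View pics/d1.png

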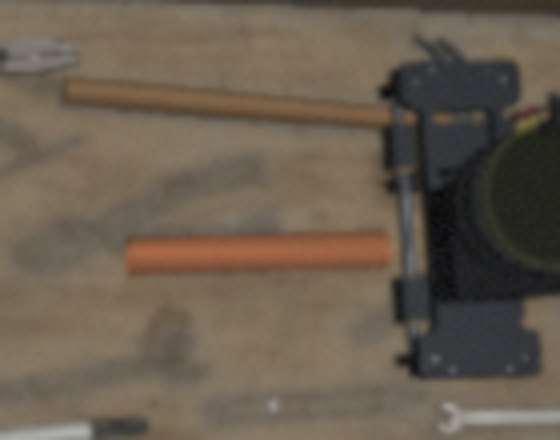

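The picture shows the tube undisturbed from (127,255) to (390,248), with the gripper just beyond its right end. I'll lower again and give the fingers time to close.

>>> drive_tool --moves "0 0 0.04 0 0.3; 0 0 0.08 0 0.3; 0 0 0.0995 0 0.3; 0 0 0.0995 0 0.3; 0 0 0.0995 0 -1; 0 0 0.0995 0 -1; 0 0 0.0995 0 -1; 0 0 0.0995 0 -1" --grip_force 50

```text
time_s: 5.7
tool_pos: [0.5032, -0.3392, 0.0039]
tool_rot: [180.0, 0.0, 93.3]
force: [-0.1, -0.2, -0.9]
grip_width: 0.0321
```

>>> drive_tool --moves "0 0 0 0 -1; 0 0 0 0 -1; 0 0 0 0 -1; 0 0 0 0 -1; 0 0 0 0 -1; 0 0 -0.01 0 -1; 0 0 -0.02 0 -1; 0 0 -0.04 0 -1"

```text
time_s: 6.5
tool_pos: [0.5022, -0.3383, 0.0431]
tool_rot: [-179.9, -0.1, 93.3]
force: [0.4, -0.7, -2.1]
grip_width: 0.0269
```

```bash
python3 - <<'E'
from h import *
rel((.5025,-.3387,.0436,93.27),[(.4433,-.135,.075,79.3)])
E
```

```text
0.2067 -0.0475 -0.0314 13.97
```

>>> drive_tool --moves "0.02 -0.005 -0.0314 3 -1; 0.06 -0.0144 -0.0314 6 -1; 0.1 -0.023 -0.0314 9 -1; 0.14 -0.032 -0.0314 12 -1; 0.18 -0.0415 -0.0314 14 -1; 0.2067 -0.0475 -0.0314 14 -1; 0.2067 -0.0475 -0.0314 14 -1; 0.2067 -0.0475 -0.0314 14 -1"

```text
time_s: 7.3
tool_pos: [0.4443, -0.1352, 0.0758]
tool_rot: [179.9, 0.1, 79.4]
force: [0.2, -0.8, -2.5]
grip_width: 0.027
```

```bash
cat > look.py <<'E'
from h import *
np.set_printoptions(precision=4,suppress=True)
import sys
st(); im,d=read_camera("top");ims,ds=read_camera("side")
for cam,I,D in(("top",im,d),("side",ims,ds)):
    P=cloud(cam,D);hsv=cv2.cvtColor(I,cv2.COLOR_RGB2HSV)
    m=(hsv[...,0]<14)&(hsv[...,1]>120)&(hsv[...,2]>80)&(P[...,2]>.03)&(P[...,2]<.16)&(abs(P[...,0]-.47)<.1)&(P[...,1]>-.3)&(P[...,1]<.22)
    Q=P[m]
    if len(Q)<20: print(cam,len(Q));continue
    c=np.median(Q,0);vx=cv2.fitLine(Q.astype(np.float32),cv2.DIST_HUBER,0,.001,.001).ravel();a=vx[:3]*np.sign(vx[1]);c=vx[3:];t=(Q-c)@a
    print(cam,len(Q),"c",c,"yaw",np.degrees(np.arctan2(a[1],a[0])),"pitch",np.degrees(np.arcsin(a[2])),"ends",c+a*np.percentile(t,1),c+a*np.percentile(t,99),"uv",np.argwhere(m)[:,::-1].min(0),np.argwhere(m)[:,::-1].max(0))
n=sys.argv[1];a=cv2.resize(im[150:250,190:350][...,::-1],None,fx=3.6,fy=3.6);b=cv2.resize(ims[120:270,180:340][...,::-1],None,fx=3.6,fy=3.6)
h=np.vstack([a,b])[:900];cv2.imwrite("pics/%s.png"%n,cv2.resize(np.hstack([cv2.resize(a,(430,270)),np.zeros((270,0,3),np.uint8)]),None,fx=1,fy=1) if len(sys.argv)>2 else b)
E
python3 look.py e
```

```text
{'time_s': np.float64(7.3), 'qpos': array([ 43.2651,   4.9446, -30.562 , 117.606 ,   3.0465,  58.0828,
         0.5616]), 'tool_pos': array([ 0.4443, -0.1352,  0.0758]), 'tool_rot': array([179.9158,   0.077 ,  79.3729]), 'force': array([ 0.171 , -0.7631, -2.5471]), 'wrist_torque': array([-0.1996, -0.0169, -0.0335]), 'grip_width': np.float64(0.027)}
top 460 c [ 0.4626 -0.0376  0.0952] yaw 79.38603 pitch -1.4871339 ends [ 0.4498 -0.1057  0.097 ] [0.4752 0.03   0.0934] uv [252 203] [304 220]
side 183 c [ 0.4495 -0.0798  0.096 ] yaw 83.42783 pitch -1.5907946 ends [ 0.4411 -0.1527  0.0981] [0.4592 0.0042 0.0937] uv [270 173] [281 205]
```

View pics/e.png

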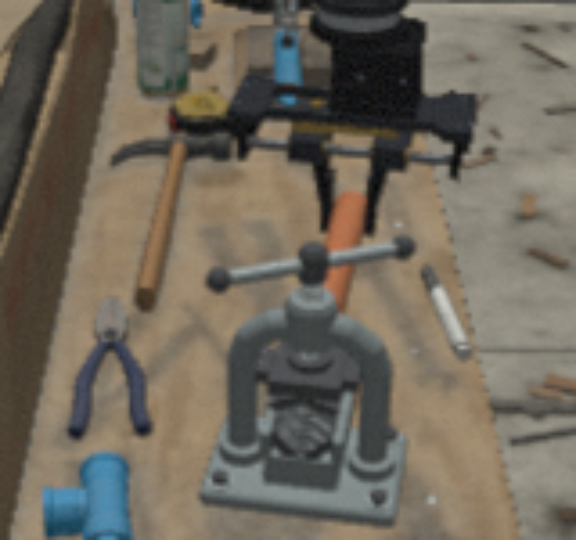

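The tube is lined up with the V to within about 1 mm and droops 1.5°. The vice is at (310,430) in the crop and the tube stands behind it at (345,240). I'll lower it and feed it in.

>>> drive_tool --moves "0 0 0.01 0 -1; 0 0 0.02 0 -1; 0.01 0 0.0203 0 -1; 0.025 0 0.0203 0 -1; 0.035 0 0.0203 0 -1; 0.045 0 0.0203 0 -1; 0.055 0 0.0205 0 -1; 0.065 0 0.0205 0 -1"

```text
time_s: 8.2
tool_pos: [0.4561, -0.0708, 0.0545]
tool_rot: [180.0, 0.0, 79.3]
force: [0.1, -0.1, -2.3]
grip_width: 0.0269
```

```bash
python3 look.py f
```

```text
{'time_s': np.float64(8.2), 'qpos': array([ 38.0835,   6.7992, -33.8595, 118.86  ,   4.6002,  55.5729,
        -8.9214]), 'tool_pos': array([ 0.4561, -0.0708,  0.0545]), 'tool_rot': array([179.9998,   0.0111,  79.2724]), 'force': array([ 0.1124, -0.0844, -2.3445]), 'wrist_torque': array([-0.2017,  0.0027,  0.0055]), 'grip_width': np.float64(0.0269)}
top 306 c [0.4718 0.0099 0.0744] yaw 78.99656 pitch -0.3494276 ends [ 0.4628 -0.0365  0.0747] [0.482  0.0623 0.0741] uv [240 201] [277 215]
side 114 c [ 0.4623 -0.0058  0.0679] yaw 77.45047 pitch -10.444408 ends [ 0.447  -0.0746  0.0809] [0.4879 0.109  0.0462] uv [260 194] [278 238]
```

>>> drive_tool --moves "0.01 0 0 0 -1; 0.02 0 0 0 -1; 0.03 0 0.0003 0 -1; 0.04 0 0.0005 0 -1; 0.05 0 0.0005 0 -1; 0.06 0 0.0005 0 -1; 0.07 0 0.0005 0 -1; 0.08 0 0.0005 0 -1"

```text
time_s: 9.1
tool_pos: [0.4711, 0.0079, 0.054]
tool_rot: [180.0, 0.0, 79.3]
force: [-0.1, 0.3, -2.3]
grip_width: 0.0265
```

>>> drive_tool --moves "0 0 0.0005 0 -1; 0 0 0.001 0 -1; 0 0 0.0015 0 -1; 0 0 0.002 0 -1; 0 0 0.0025 0 -1; 0 0 0.003 0 -1; 0 0 0.003 0 -1; 0 0 0.003 0 -1"

```text
time_s: 9.9
tool_pos: [0.4707, 0.0066, 0.0511]
tool_rot: [-180.0, 0.0, 79.3]
force: [-3.1, -0.8, 1.0]
grip_width: 0.0271
```

```bash
python3 look.py g
```

```text
{'time_s': np.float64(9.9), 'qpos': array([ 31.5851,   8.8007, -37.5428, 117.7278,   6.5403,  55.4773,
       -20.0966]), 'tool_pos': array([0.4707, 0.0066, 0.0511]), 'tool_rot': array([-179.9825,    0.0419,   79.2541]), 'force': array([-3.14 , -0.765,  1.012]), 'wrist_torque': array([-0.2232,  0.3883,  0.1815]), 'grip_width': np.float64(0.0271)}
top 160 c [0.4972 0.1482 0.0733] yaw 79.043724 pitch -0.8707722 ends [0.4922 0.1221 0.0737] [0.5022 0.1737 0.0729] uv [200 192] [219 202]
side 265 c [0.494  0.1464 0.0674] yaw 77.50261 pitch -13.97486 ends [0.4859 0.1099 0.0768] [0.5    0.1733 0.0606] uv [254 232] [269 257]
```

View pics/g.png

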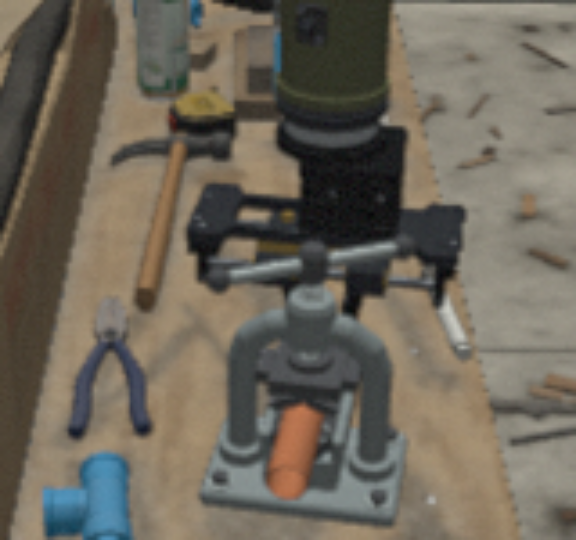

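The tube sits in the V: its front end shows at (290,485) in the crop and the weight has come off the gripper. I'll settle it 1 mm lower, release, back off, and then push the end face in about 10 mm.

>>> drive_tool --moves "0 -0.0008 0.0005 0 -1; 0 -0.001 0.001 0 -1; 0 -0.001 0.001 0 -1; 0 -0.001 0.001 0 0.2; 0 -0.001 0.001 0 0.2; 0 -0.001 0.001 0 0.2; 0 -0.001 0.001 0 0.2; 0 -0.001 0.001 0 0.2"

```text
time_s: 10.8
tool_pos: [0.4701, 0.0073, 0.05]
tool_rot: [180.0, -0.0, 79.3]
force: [0.1, -0.2, -0.2]
grip_width: 0.051
```

```bash
python3 look.py h
```

```text
{'time_s': np.float64(10.8), 'qpos': array([ 31.5676,   8.7878, -37.5741, 117.8931,   6.504 ,  55.2833,
       -20.1231]), 'tool_pos': array([0.4701, 0.0073, 0.05  ]), 'tool_rot': array([179.9896,  -0.0062,  79.2708]), 'force': array([ 0.1181, -0.1806, -0.1914]), 'wrist_torque': array([-0.0537, -0.0736, -0.0392]), 'grip_width': np.float64(0.051)}
top 158 c [0.4963 0.149  0.0718] yaw 79.55643 pitch -0.055356614 ends [0.4916 0.1231 0.0718] [0.501  0.1742 0.0718] uv [200 192] [219 202]
side 269 c [0.493  0.1462 0.0659] yaw 77.723404 pitch -13.072044 ends [0.4848 0.1087 0.0748] [0.4991 0.1744 0.0592] uv [255 232] [269 258]
```

>>> drive_tool --moves "-0.02 0.001 0 0 0.2; -0.04 0.001 0 0 0; -0.04 0.001 0 0 -1; -0.04 0.001 0 0 -1; -0.04 0.001 0 0 -1; -0.04 0.001 0 0 -1; -0.04 0.001 0 0 -1; -0.04 0.001 0 0 -1"

```text
time_s: 11.7
tool_pos: [0.4635, -0.0318, 0.05]
tool_rot: [180.0, -0.0, 79.3]
force: [-0.1, -0.3, 1.1]
grip_width: 0.0051
```

>>> drive_tool --moves "0 0 0 0 -1; 0 0 0 0 -1; 0.005 0 0 0 -1; 0.009 0 0 0 -1; 0.013 0 0 0 -1; 0.016 0 0 0 -1; 0.019 0 0 0 -1; 0.02 0 0 0 -1"

```text
time_s: 12.5
tool_pos: [0.4673, -0.0123, 0.05]
tool_rot: [180.0, 0.0, 79.3]
force: [-1.2, -3.6, 0.3]
grip_width: 0.0007
```

```bash
python3 look.py i
```

```text
{'time_s': np.float64(12.5), 'qpos': array([ 33.2553,   8.3228, -36.7354, 118.2503,   6.0615,  55.2136,
       -17.3666]), 'tool_pos': array([ 0.4673, -0.0123,  0.05  ]), 'tool_rot': array([179.998 ,   0.0082,  79.2901]), 'force': array([-1.2255, -3.5521,  0.2921]), 'wrist_torque': array([-0.5618,  0.0172,  0.0084]), 'grip_width': np.float64(0.0007)}
top 242 c [0.4949 0.1413 0.0717] yaw 78.97303 pitch -0.6426542 ends [0.4773 0.051  0.0728] [0.5041 0.1888 0.0712] uv [195 191] [245 208]
side 322 c [0.4944 0.155  0.0664] yaw 78.12666 pitch -10.616899 ends [0.4846 0.1084 0.0753] [0.5016 0.1894 0.0598] uv [254 232] [269 263]
```

>>> drive_tool --moves "-0.03 0 0 0 -1; -0.04 0 -0.02 -8 -0.5; -0.04 0 -0.06 -16 -0.2; -0.04 0 -0.1 -24 -0.2; -0.04 0 -0.14 -32 -0.2; -0.04 0 -0.17 -40 -0.2; -0.04 0 -0.18 -48 -0.2; -0.04 0 -0.18 -56 -0.2"

```text
time_s: 13.4
tool_pos: [0.4613, -0.0512, 0.2324]
tool_rot: [179.8, 0.2, 135.6]
force: [0.0, -0.0, -0.8]
grip_width: 0.034
```

```bash
python3 look.py j; python3 - <<'E'
from h import *
o=get_obs();p=o["tool_pos"];y=o["tool_rot"][2]
t=np.radians(19.9)
rel((*p,y),[(.486+.042*np.cos(t),.0915+.042*np.sin(t),.22,199.9)])
for c in("top","side"):
  for r in pinpoint(c,"tbar_end_a")[:3]: print(c,r,atz(c,r["uv"],.175))
  im,d=read_camera(c);P=cloud(c,d)
  Q=P[(abs(P[...,0]-.486)<.075)&(abs(P[...,1]-.0915)<.06)&(P[...,2]>.166)&(P[...,2]<.2)]
  if len(Q)>30:
    v=cv2.fitLine(Q[:,:2].astype(np.float32),cv2.DIST_HUBER,0,.001,.001).ravel();print(c,len(Q),np.degrees(np.arctan2(v[1],v[0])),v[2:],np.percentile(Q[:,2],[10,50,90]))
E
```

```text
{'time_s': np.float64(13.4), 'qpos': array([ 39.6958,  -4.2797, -34.5426, 106.5325,  -2.4945,  76.7348,
        51.4199]), 'tool_pos': array([ 0.4613, -0.0512,  0.2324]), 'tool_rot': array([179.8262,   0.2092, 135.6306]), 'force': array([ 0.0208, -0.0057, -0.8311]), 'wrist_torque': array([ 0.0168, -0.1227,  0.0297]), 'grip_width': np.float64(0.034)}
top 375 c [0.4872 0.1007 0.0716] yaw 79.400604 pitch -0.17826457 ends [0.4695 0.0064 0.0719] [0.5035 0.1879 0.0713] uv [195 191] [262 212]
side 320 c [0.4963 0.1635 0.0691] yaw 75.75338 pitch -6.610874 ends [0.4824 0.1088 0.0756] [0.5028 0.1892 0.066 ] uv [254 232] [269 263]
0.0639 0.1576 0.0105 -64.58
top {'uv': [234.5, 224.8], 'conf': 0.71} [0.42172473 0.07052985 0.175     ]
top {'uv': [218.8, 172.0], 'conf': 0.55} [0.54993632 0.11410069 0.175     ]
top 292 19.656517 [0.4846742  0.09077775] [0.17677795 0.18002852 0.18678765]
side {'uv': [291.5, 185.8], 'conf': 0.92} [0.42149234 0.05475708 0.175     ]
side {'uv': [211.0, 220.6], 'conf': 0.69} [0.60260852 0.20384438 0.175     ]
side {'uv': [239.2, 199.4], 'conf': 0.67} [0.54587728 0.11886158 0.175     ]
side 331 19.182915 [0.48414108 0.09534637] [0.17291466 0.17862275 0.18450015]
```

>>> drive_tool --moves "0.008 0.02 0 -8 0.2; 0.016 0.04 0 -16 0.2; 0.024 0.06 0 -24 0.2; 0.032 0.08 0 -32 0.2; 0.042 0.104 0 -40 0.2; 0.052 0.128 0.003 -48 0.2; 0.064 0.158 0.008 -56 0.2; 0.064 0.158 0.0105 -64 0.2"

```text
time_s: 14.5
tool_pos: [0.5255, 0.1107, 0.2189]
tool_rot: [179.8, 0.0, -160.1]
force: [0.3, -0.3, -0.3]
grip_width: 0.0519
```

```bash
python3 - <<'E'
from h import *
st();o=get_obs();p=o["tool_pos"];y=o["tool_rot"][2]
t=np.radians(19.7)
rel((*p,y),[(.4858+.042*np.cos(t),.0915+.042*np.sin(t),.163,199.7)])
E
```

```text
{'time_s': np.float64(14.5), 'qpos': array([ 27.8232,   8.3129, -45.9766,  98.228 ,   5.9045,  76.0049,
        90.5831]), 'tool_pos': array([0.5255, 0.1107, 0.2189]), 'tool_rot': array([ 1.797629e+02,  4.880000e-02, -1.601375e+02]), 'force': array([ 0.3054, -0.2736, -0.2718]), 'wrist_torque': array([ 0.0957, -0.101 , -0.0436]), 'grip_width': np.float64(0.0519)}
0.0019 -0.0047 0.0559 -359.84
```

>>> drive_tool --moves "0 0 0.005 0 0.2; 0 0 0.01 0 0.2; 0 0 0.015 0 0.2; 0 0 0.02 0 0.2; 0 0 0.02 0 0.2; 0 0 0.02 0 0.2; 0 0 0.02 0 0.2; 0 0 0.02 0 0.2"

```text
time_s: 15.3
tool_pos: [0.5257, 0.1054, 0.1998]
tool_rot: [-180.0, 0.0, -160.7]
force: [0.3, -1.0, -0.1]
grip_width: 0.0523
```

>>> drive_tool --moves "0 0 0.01 0 0.2; 0 0 0.02 0 0.2; 0 0 0.03 0 0.2; 0 0 0.037 0 0.2; 0 0 0.037 0 0.2; 0 0 0.037 0 -0.3; 0 0 0.037 0 -0.5; 0 0 0.037 0 -0.5" --grip_force 20

```text
time_s: 16.1
tool_pos: [0.5258, 0.1055, 0.163]
tool_rot: [-180.0, 0.0, -160.7]
force: [-0.7, -0.4, -0.9]
grip_width: 0.0358
```

>>> drive_tool --moves "0 0 0 0 -1; 0 0 0 0 -1; 0 0 0 0 -1; 0 0 0 0 -1; 0 0 0 0 -1; 0 0 0 0 -1; 0 0 0 0 -1; 0 0 0 0 -1"

```text
time_s: 16.9
tool_pos: [0.5255, 0.1054, 0.1626]
tool_rot: [-180.0, 0.0, -160.7]
force: [1.0, -0.5, 1.2]
grip_width: 0.0089
```

```bash
cat >> h.py <<'E'
C=np.array([.4855,.0915])
def tq():
    o=get_obs();p=np.array(o["tool_pos"]);F=np.array(o["force"]);W=np.array(o["wrist_torque"])
    r=p[:2]-C;print("t",o["time_s"],"ang",np.degrees(np.arctan2(r[1],r[0])),"r",np.linalg.norm(r),"pos",p,"yaw",o["tool_rot"][2],"F",F.round(2),"W",W.round(3),"Tz",r[0]*F[1]-r[1]*F[0]+W[2],"FxR",r[0]*F[1]-r[1]*F[0],"j7",o["qpos"][6])
def arc(base,r,angs,z0,pitch=.012):
    rel(base,[(C[0]+r*np.cos(np.radians(a)),C[1]+r*np.sin(np.radians(a)),z0-pitch*(angs[0]-a)/360,a+180) for a in angs])
E
python3 - <<'E'
from h import *
tq();st()
b=(.5257,.1054,.163,199.4)
arc((*b[:3],199.4),.0425,[19.4,15,10,5,0,-5,-10,-15,-20],.163)
E
```

```text
t 16.9 ang 19.09325639407579 r 0.04235482668949869 pos [0.52552478 0.10535455 0.16256143] yaw -160.73156310089075 F [ 1.04 -0.46  1.22] W [ 0.055 -0.097  0.037] Tz 0.00428666800101548 FxR -0.03291670100518027 j7 88.63902623045148
{'time_s': np.float64(16.9), 'qpos': array([ 27.1309,  10.8408, -45.4371, 102.6317,   8.214 ,  69.9045,
        88.639 ]), 'tool_pos': array([0.5255, 0.1054, 0.1626]), 'tool_rot': array([-1.799902e+02,  1.700000e-03, -1.607316e+02]), 'force': array([ 1.0435, -0.4612,  1.2157]), 'wrist_torque': array([ 0.0549, -0.097 ,  0.0372]), 'grip_width': np.float64(0.0089)}
0.0000 0.0002 0.0000 -0.00
0.0002 -0.0030 0.0001 4.40
0.0006 -0.0067 0.0003 9.40
0.0014 -0.0103 0.0005 14.40
0.0024 -0.0139 0.0006 19.40
0.0038 -0.0173 0.0008 24.40
0.0055 -0.0206 0.0010 29.40
0.0075 -0.0238 0.0011 34.40
0.0097 -0.0267 0.0013 39.40
```

The bar is gripped: the opening is 8.9 mm on a 10 mm bar. Turning clockwise 40° per call.

>>> drive_tool --moves "0.0002 -0.0037 0.0002 5 -1; 0.0006 -0.0074 0.0003 10 -1; 0.0014 -0.011 0.0005 15 -1; 0.0026 -0.0145 0.0007 20 -1; 0.004 -0.018 0.0008 25 -1; 0.0057 -0.0213 0.001 30 -1; 0.0077 -0.0244 0.0012 35 -1; 0.0099 -0.0273 0.0013 40 -1"

```text
time_s: 17.7
tool_pos: [0.5256, 0.0762, 0.1613]
tool_rot: [180.0, 0.1, 159.1]
force: [1.1, 0.6, -0.3]
grip_width: 0.0094
```

```bash
python3 -c "
from h import *
tq()"
```

```text
t 17.7 ang -20.879152162727067 r 0.04288379594822722 pos [0.5255678 0.0762163 0.1613155] yaw 159.08715928756797 F [ 1.13  0.58 -0.3 ] W [-0.024 -0.372  0.197] Tz 0.2369126139366339 FxR 0.04037015721006382 j7 52.910157236670074
```

>>> drive_tool --moves "0.0002 -0.0037 0.0002 5 -1; 0.0006 -0.0074 0.0003 10 -1; 0.0014 -0.011 0.0005 15 -1; 0.0026 -0.0145 0.0007 20 -1; 0.004 -0.018 0.0008 25 -1; 0.0057 -0.0213 0.001 30 -1; 0.0077 -0.0244 0.0012 35 -1; 0.0099 -0.0273 0.0013 40 -1"

```text
time_s: 18.5
tool_pos: [0.5067, 0.0533, 0.16]
tool_rot: [180.0, 0.1, 119.1]
force: [0.5, -3.0, -1.0]
grip_width: 0.0092
```

```bash
python3 -c "
from h import *
tq()"
```

```text
t 18.5 ang -61.01170067210095 r 0.04370010375255209 pos [0.50667842 0.0532747  0.15999038] yaw 119.05036386607719 F [ 0.5  -3.   -0.97] W [-0.418 -0.389  0.142] Tz 0.09740626739466321 FxR -0.04465085407578612 j7 17.071951516259436
```

>>> drive_tool --moves "0 -0.0015 0.0001 2 -1; 0.0001 -0.003 0.0001 4 -1; 0.0002 -0.0044 0.0002 6 -1; 0.0004 -0.0059 0.0003 8 -1; 0.0006 -0.0074 0.0003 10 -1; 0.0009 -0.0088 0.0004 12 -1; 0.0013 -0.0103 0.0005 14 -1; 0.0016 -0.0117 0.0005 16 -1"

```text
time_s: 19.3
tool_pos: [0.4955, 0.0486, 0.1594]
tool_rot: [180.0, 0.1, 103.2]
force: [-0.1, -2.5, 0.1]
grip_width: 0.009
```

```bash
python3 -c "
from h import *
tq()"
```

```text
t 19.3 ang -76.88387861792597 r 0.044027635122678585 pos [0.49549099 0.04862095 0.15941756] yaw 103.15970741892679 F [-0.08 -2.53  0.14] W [-0.601 -0.291  0.118] Tz 0.08929860611568921 FxR -0.028892294699952553 j7 2.402132642986657
```

>>> drive_tool --moves "0 -0.0015 0.0001 2 -1; 0.0001 -0.003 0.0001 4 -1; 0.0002 -0.0044 0.0002 6 -1; 0.0004 -0.0059 0.0003 8 -1; 0.0006 -0.0074 0.0003 10 -1; 0.0009 -0.0088 0.0004 12 -1; 0.0013 -0.0103 0.0005 14 -1; 0.0016 -0.0117 0.0005 16 -1"

```text
time_s: 20.1
tool_pos: [0.4835, 0.0472, 0.1589]
tool_rot: [180.0, 0.1, 87.1]
force: [0.2, -3.1, 0.7]
grip_width: 0.0091
```

```bash
python3 -c "
from h import *
tq()"
```

```text
t 20.1 ang -92.61510670325217 r 0.044351495304952644 pos [0.4834764  0.04719469 0.15887844] yaw 87.14825360912432 F [ 0.22 -3.15  0.71] W [-0.739 -0.074  0.153] Tz 0.1690907864201204 FxR 0.016160959158369792 j7 -12.758980496003952
```

>>> drive_tool --moves "0 -0.0011 0.0001 1.5 -1; 0 -0.0022 0.0001 3 -1; 0.0001 -0.0033 0.0002 4.5 -1; 0.0002 -0.0044 0.0002 6 -1; 0.0003 -0.0056 0.0003 7.5 -1; 0.0004 -0.0067 0.0003 9 -1; 0.0005 -0.0078 0.0004 10.5 -1; 0.0007 -0.0088 0.0004 12 -1"

```text
time_s: 20.9
tool_pos: [0.4744, 0.0484, 0.1585]
tool_rot: [-180.0, 0.1, 75.1]
force: [-1.8, -5.2, 1.7]
grip_width: 0.0091
```

```bash
python3 -c "
from h import *
tq()"
```

```text
t 20.9 ang -104.43151809202737 r 0.044458881310776646 pos [0.47441984 0.04844396 0.15849079] yaw 75.13545470383941 F [-1.76 -5.2   1.67] W [-1.201  0.156  0.158] Tz 0.13949398827999893 FxR -0.018073763558284543 j7 -24.40549129503022
```

>>> drive_tool --moves "0 -0.0011 0.0001 1.5 -1; 0 -0.0022 0.0001 3 -1; 0.0001 -0.0033 0.0002 4.5 -1; 0.0002 -0.0044 0.0002 6 -1; 0.0003 -0.0056 0.0003 7.5 -1; 0.0004 -0.0067 0.0003 9 -1; 0.0005 -0.0078 0.0004 10.5 -1; 0.0007 -0.0088 0.0004 12 -1"

```text
time_s: 21.7
tool_pos: [0.4658, 0.0515, 0.1581]
tool_rot: [-180.0, 0.1, 63.1]
force: [-2.0, -5.9, 2.9]
grip_width: 0.0091
```

```bash
python3 -c "
from h import *
tq()"
```

```text
t 21.7 ang -116.28926757428975 r 0.04457430523099154 pos [0.4657579  0.05153604 0.15805352] yaw 63.14370922464483 F [-2.02 -5.85  2.89] W [-1.17   0.365  0.081] Tz 0.11558291062249851 FxR 0.034845959754964975 j7 -36.29784875134398
```

>>> drive_tool --moves "-0.0003 -0.0011 0 1.5 -1; -0.0006 -0.0022 0 3 -1; -0.0007 -0.0033 0 4.5 -1; -0.0007 -0.0044 0.0001 6 -1; -0.0006 -0.0056 0.0002 7.5 -1; -0.0005 -0.0067 0.0002 9 -1; -0.0004 -0.0078 0.0003 10.5 -1; -0.0002 -0.0088 0.0003 12 -1"

```text
time_s: 22.5
tool_pos: [0.4579, 0.0563, 0.1577]
tool_rot: [-180.0, 0.1, 51.2]
force: [-2.0, -4.4, 2.4]
grip_width: 0.0091
```

```bash
python3 -c "
from h import *
tq()"
```

```text
t 22.5 ang -128.1243083313317 r 0.04468251905862831 pos [0.45791437 0.05634946 0.15770038] yaw 51.150149863542914 F [-1.97 -4.43  2.45] W [-1.062  0.429  0.102] Tz 0.15468473868700283 FxR 0.052958265125677875 j7 -48.34490837503169
```

>>> drive_tool --moves "-0.0003 -0.0011 0 1.5 -1; -0.0006 -0.0022 0 3 -1; -0.0007 -0.0033 0 4.5 -1; -0.0007 -0.0044 0.0001 6 -1; -0.0006 -0.0056 0.0002 7.5 -1; -0.0005 -0.0067 0.0002 9 -1; -0.0004 -0.0078 0.0003 10.5 -1; -0.0002 -0.0088 0.0003 12 -1"

```text
time_s: 23.3
tool_pos: [0.4513, 0.0626, 0.1573]
tool_rot: [-180.0, -0.0, 39.2]
force: [0.7, -1.4, -3.4]
grip_width: 0.0093
```

```bash
python3 -c "
from h import *
tq()"
```

```text
t 23.3 ang -139.77536405068597 r 0.04479767955574068 pos [0.45129615 0.06257028 0.15729906] yaw 39.16593374588859 F [ 0.65 -1.41 -3.4 ] W [-0.278 -0.004  0.166] Tz 0.23318054533079216 FxR 0.06698225715516148 j7 -60.64114948467611
```

>>> drive_tool --moves "0 -0.0008 0 1 -1; 0 -0.0015 0.0001 2 -1; 0 -0.0022 0.0001 3 -1; 0 -0.003 0.0002 4 -1; 0.0001 -0.0038 0.0002 5 -1; 0.0002 -0.0045 0.0003 6 -1; 0.0003 -0.0052 0.0003 7 -1; 0.0004 -0.006 0.0003 8 -1"

```text
time_s: 24.1
tool_pos: [0.4479, 0.0671, 0.1572]
tool_rot: [-180.0, -0.0, 31.2]
force: [0.7, 0.5, -5.1]
grip_width: 0.009
```

```bash
python3 -c "
from h import *
tq()"
```

```text
t 24.1 ang -147.00175101089403 r 0.04479624081701984 pos [0.44792997 0.06710337 0.15715333] yaw 31.19349829059202 F [ 0.69  0.53 -5.05] W [-0.037 -0.191  0.179] Tz 0.17602426176913902 FxR -0.0030549914792056057 j7 -69.03945772220484
```

>>> drive_tool --moves "0 -0.0008 0.0001 1 -1; 0 -0.0015 0.0002 2 -1; 0 -0.0022 0.0003 3 -1; 0 -0.003 0.0004 4 -1; 0.0001 -0.0038 0.0005 5 -1; 0.0002 -0.0045 0.0006 6 -1; 0.0003 -0.0052 0.0007 7 -1; 0.0004 -0.006 0.0008 8 -1"

```text
time_s: 24.9
tool_pos: [0.4452, 0.072, 0.1568]
tool_rot: [180.0, 0.0, 23.2]
force: [-2.8, -0.7, 3.0]
grip_width: 0.0092
```

```bash
python3 -c "
from h import *
tq()"
```

```text
t 24.9 ang -154.2309228873563 r 0.0447804890613061 pos [0.44517277 0.0720319  0.15684397] yaw 23.17515438639338 F [-2.8  -0.74  3.01] W [-0.405  0.482  0.206] Tz 0.18160480937041976 FxR -0.02479841884437014 j7 -77.60624728284179
```

>>> drive_tool --moves "0 -0.0008 0 1 -1; 0 -0.0015 0.0001 2 -1; 0 -0.0022 0.0001 3 -1; 0 -0.003 0.0002 4 -1; 0.0001 -0.0038 0.0002 5 -1; 0.0002 -0.0045 0.0003 6 -1; 0.0003 -0.0052 0.0003 7 -1; 0.0004 -0.006 0.0003 8 -1"

```text
time_s: 25.7
tool_pos: [0.4431, 0.0774, 0.1566]
tool_rot: [179.9, 0.0, 15.2]
force: [-4.2, -2.6, 6.9]
grip_width: 0.0094
```

```bash
python3 -c "
from h import *
tq()"
```

```text
t 25.7 ang -161.64605744348097 r 0.04471099094416275 pos [0.44306348 0.07742113 0.15664533] yaw 15.17089103970762 F [-4.23 -2.61  6.85] W [-0.693  0.882  0.263] Tz 0.3142724689514218 FxR 0.05114793206855224 j7 -86.25002815212086
```

>>> drive_tool --moves "0 -0.0004 -0.0002 0.6 -1; 0 -0.0009 -0.0003 1.2 -1; 0 -0.0013 -0.0003 1.8 -1; 0 -0.0018 -0.0003 2.4 -1; 0 -0.0022 -0.0003 3 -1; 0 -0.0027 -0.0003 3.6 -1; 0.0001 -0.0031 -0.0003 4.2 -1; 0.0001 -0.0036 -0.0003 5 -1"

```text
time_s: 26.5
tool_pos: [0.4421, 0.0808, 0.1566]
tool_rot: [179.9, 0.0, 10.2]
force: [-4.4, -4.0, 5.9]
grip_width: 0.0093
```

```bash
python3 -c "
from h import *
tq()"
```

```text
t 26.5 ang -166.19033020205333 r 0.044649884688421376 pos [0.44214076 0.08084219 0.15658247] yaw 10.191736594333571 F [-4.43 -4.01  5.92] W [-0.809  0.85   0.321] Tz 0.44740938981566625 FxR 0.12659933825954495 j7 -91.63124079862529
```

The torque has risen from about 0.17 to 0.45 N m, roughly 0.26 above the drag, so it is in the firm range. I'll stop turning, hold for a moment, and let go.

>>> drive_tool --moves "0 0 0 0 -1; 0 0 0 0 -1; 0 0 0 0 -1; 0 0 0 0 -1; 0 0 0 0 -1; 0 0 0 0 -1; 0 0 0 0 -1; 0 0 0 0 -1"

```text
time_s: 27.3
tool_pos: [0.4421, 0.0809, 0.1566]
tool_rot: [179.9, 0.0, 10.2]
force: [-3.4, -3.2, 5.5]
grip_width: 0.0091
```

```bash
python3 -c "
from h import *
tq()"
```

```text
t 27.3 ang -166.24763528744137 r 0.04466952561119839 pos [0.44211105 0.08088089 0.15657613] yaw 10.218527007639022 F [-3.41 -3.22  5.53] W [-0.845  0.768  0.315] Tz 0.4186689307957205 FxR 0.10361448073929685 j7 -91.6042447159215
```

>>> drive_tool --moves "0 0 0 0 0; 0 0 0 0 0; 0 0 0 0 0; 0 0 0 0 0; 0 0 0 0 0; 0 0 0 0 0; 0 0 -0.02 0 0; 0 0 -0.04 0 0"

```text
time_s: 28.1
tool_pos: [0.4418, 0.0816, 0.1964]
tool_rot: [-180.0, 0.1, 10.3]
force: [0.7, 0.2, -0.3]
grip_width: 0.0434
```

>>> drive_tool --moves "0 0 -0.03 0 0; 0 0 -0.06 0 0; 0 -0.03 -0.08 0 0; 0 -0.06 -0.08 0 0; 0 -0.1 -0.08 0 0; 0 0 0 0 0; 0 0 0 0 0; 0 0 0 0 0"

```text
time_s: 28.9
tool_pos: [0.4415, 0.0785, 0.1941]
tool_rot: [179.9, 0.2, 10.2]
force: [0.8, -0.4, -1.0]
grip_width: 0.0433
```

>>> drive_tool --moves "0 0 -0.04 0 0; 0 0 -0.08 0 0; 0 0.04 -0.1 0 0; 0 0.09 -0.1 0 0; 0 0.14 -0.1 0 0; 0 0.19 -0.1 0 0; 0 0.24 -0.1 0 0; 0 0.25 -0.1 0 0"

```text
time_s: 29.7
tool_pos: [0.4861, -0.1718, 0.2954]
tool_rot: [179.9, 0.1, 9.7]
force: [0.3, -1.0, -0.1]
grip_width: 0.0434
```

```bash
python3 look.py k; python3 - <<'E'
from h import *
im,d=read_camera("top");P=cloud("top",d)
Q=P[(abs(P[...,0]-.486)<.075)&(abs(P[...,1]-.0915)<.06)&(P[...,2]>.158)&(P[...,2]<.2)]
v=cv2.fitLine(Q[:,:2].astype(np.float32),cv2.DIST_HUBER,0,.001,.001).ravel();print(len(Q),np.degrees(np.arctan2(v[1],v[0])),v[2:],np.percentile(Q[:,2],[10,50,90]))
E
```

```text
{'time_s': np.float64(29.7), 'qpos': array([ 36.658 ,   1.3223, -20.4925,  94.6872,   0.5785,  84.1182,
       -64.1776]), 'tool_pos': array([ 0.4861, -0.1718,  0.2954]), 'tool_rot': array([179.9178,   0.0884,   9.7116]), 'force': array([ 0.3438, -0.9952, -0.1191]), 'wrist_torque': array([0.0328, 0.0151, 0.0009]), 'grip_width': np.float64(0.0434)}
top 369 c [0.4876 0.1024 0.0715] yaw 79.42094 pitch -0.19244167 ends [0.4696 0.0064 0.0719] [0.5036 0.1885 0.0712] uv [195 191] [262 212]
side 304 c [0.4944 0.1492 0.0712] yaw 79.16745 pitch -4.531053 ends [0.4876 0.1133 0.0741] [0.502 0.189 0.068] uv [254 216] [273 263]
284 19.181166 [0.4843165  0.09074547] [0.17106754 0.17422655 0.18058072]
```

View pics/k.png

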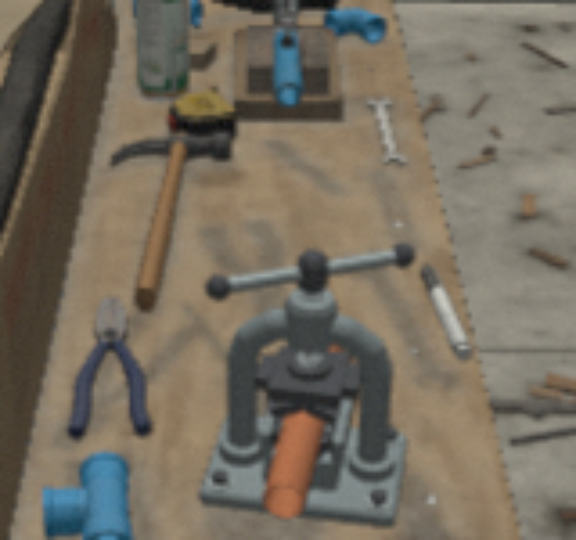

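The view shows the tube clamped in the V under the jaw, sticking out at both ends, with its front at (285,500) in the crop. The bar is back near 19° after half a turn, the bystanders are where they were, and the gripper is clear. Handing in.

```bash
python3 -c "
from cell import *
print(sign_off())"
```

```text
the job is handed in; nothing more can be done
None
```

The tube is clamped in the pipe vice and the job is handed in at about 30 s, with the gripper open and touching nothing. My last checks found no failure, but I did not re-test the clamp after letting go.

- **Placing the tube:** My first grasp missed because I lifted before the fingers had closed; the tube did not move, and the second grasp held. I fed it along the V, released it, and pushed its end in to centre it. The last picture shows it level, in line with the bed (79.4° against about 79.3°), and centred to about 6 mm.
- **Turning the handle:** I gripped one arm of the T bar and turned it clockwise about 190°. The torque stayed between about 0.1 and 0.24 N m, then rose to 0.45 N m. That is roughly 0.25 N m above the drag, in the middle of the firm range, and it read 0.42 N m when held still.
- **After letting go:** The bar now stands about 180° from its start, and its top sank about 6 mm. That is about 9° short of where the tool stopped, which I put down to the screw giving back and the bar yielding in the pads.
- **What is less sure:** Single torque readings scattered by about ±0.06 N m, so the clamp force is known only roughly. The largest force I saw at the tool was about 9 N.

In the last picture the nippers and the tools beyond the vice look unmoved. The cutter was outside that view, but nothing went near it.

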